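Clear the bench machine and hold its collar home

ROBOT

A 7-joint arm with a two-finger parallel gripper is mounted at the origin on the work surface. World frame = base frame: x ahead of the robot, y to its left, z up, the work surface at z = 0. Lengths are in mm, angles in rad, forces in N, time in s.
With the tool pointing down it reaches from about 400 to 850 mm from the base axis. Payload 6.9 kg.
Tool frame: the origin (TCP) lies between the finger pads; the fingertips stand 14 mm ahead of it and the grasp point (between the pads) lies 5 mm behind it; z points along the fingers, y is the direction in which the jaws open and shut (so a half turn about z gives the same grasp; the last joint's range is limited). The gripper opens to 85 mm and grips with 20 to 120 N. Pads are 22 mm wide; open, the fingers measure 114 mm over their backs; the gripper's body (76 mm by 85 mm) begins 54 mm behind the grasp point. The pads swing forward as they close: fully open they stand 13 mm farther back than shut.
Start: joints at [1.26, 0.507, -0.238, 1.5, 0.126, 1.149, -0.155], TCP at [252.993, -571.495, 245.275] pointing down, gripper open.
Joint ranges: [-3.08, 3.08], [-0.24, 2.05], [-1.43, 1.35], [0, 2.5], [-1.52, 4.66], [0.17, 1.96], [-2.89, 2.89]. Speed limits (rad/s): [2.39, 2.39, 3.14, 3.14, 3.14, 3.14, 3.14].

INTERFACE

Orientations are given as a unit quaternion [w, x, y, z].
In Python, from station import bot gives the robot as it stands.
- The arm moves only by the tool jog_arm, never from a script. Its argument "commands" is a list of rows, each a list of 3 entries, a list of its own where there are three numbers: the shift along the tool's x, y, z in m, then the turn, a rotation vector about the tool's x, y, z in rad, then the opening, from -1 (shut) to 1 (fully open). In form: [[[tx, ty, tz], [rx, ry, rz], fingers], ...]. A call has 1 to 20 rows; each row shifts and turns the commanded pose from where the row before left it, along the tool's axes as they then stand; what a row does not reach is not made up. A row lasts 1/8 s, in which the tool goes at most 62.5 mm and 10.7 degrees, less where a joint would pass 70% of its speed; a pose out of reach is approached as far as the arm can. A call with a gripper value outside its range is refused whole. The fingers move at their own pace and stop on an object; the grip force is fixed at half the most. Time passes only in rows, so rows that do not move let the fingers close. It gives the time, the measured TCP pose, the force and the opening at its end, in the units of the state.
- bot.observe(): the state, without advancing time (a new reading comes with each control period).
- bot.snapshot(name): name is "side" or "top" or "wrist"; returns a dict with "image" (480x640x3 uint8, red, green, blue), "fx", "fy", "cx", "cy" (pixels), "k1" (the pictures are not rectified: a ray, as slopes to the right and down, at radius r is drawn at 1 + k1 r^2 times it, then the intrinsics apply), "pose" (4x4, takes a point from camera to world coordinates). Camera axes: x right, y down, z forward; pixel columns grow to the right and rows downward; lengths in mm; the calibration is good to about 2 mm. A picture is of the moment at which its call begins. There is no depth.
- bot.job_done(): hands the job in, once; it reports no verdict.
The state is a dict: "time_s": time; "q": joint angles; "joint_vel": joint speeds; "tau": joint torques, N m; "tcp_pos": TCP position; "ee_rot": TCP orientation; "wrist_force": force on the tool from outside, world axes, zero at the start; "torque": the same for the moment, N m; "finger_gap": finger opening in mm.
Only numpy, scipy, OpenCV 4.12 (cv2) and the standard library are available. Lean on these libraries where they do the work, as an engineer would, in place of code of your own. Each camera call takes 0.05 s, during which the arm holds its last target.

TASK

Use the scraper block to wipe all four brass chips off the table of the little bench machine into the orange tray on its side (do not touch the chips with the fingers), and stand the scraper back on the bench. Then turn the blue knurled collar on the nose until its hidden keyways drop over the pins, push it fully home against its spring, and finish while still holding it there, so that a colleague can tighten it. Leave the bottle and the small steel bush where they are.

Things in the scene. Friction and masses are not known exactly. Their poses are not given: they have to be found in the camera images.
- machine: fixed bench machine: black base plate 250 x 265 mm (x, y), grey housing, flat aluminium table 210 x 260 mm (x, y) whose upper face is 50 mm above the bench. Origin under its centre at bench level, z up; own +y points to the orange tray, own -y to the nose with the collar. A black motor stub sticks out 30 mm at its +x end, below the table
- seat (a point): on the nose's axis, 75 mm from the machine's centre towards -y and 16 mm above the table: centre of the collar's underside when fully home; axes as the machine's. Once the keyways meet the pins the collar sinks freely 8 mm onto a spring plate; the spring then resists with 4 N, rising to 10 N at home, 8 mm lower, a hard stop. Let go, it rises 8 mm again
- bed_edge (a point): middle of the table's edge over the tray, on its upper face; axes as the machine's. The table is level and has no rim, so chips pushed in the machine's +y direction across this edge fall into the tray
- tray (a point): centre of the inner floor (4 mm above the bench) of the orange tray fixed to the machine along that edge: 220 x 100 mm (x, y) outside, walls 4 mm thick, 32 mm high; its near wall stands just under the table edge
- collar: blue knurled closed cap, aluminium band round its top rim: 48 mm diameter (50 over the knurl), 44 mm tall, about 0.2 kg; origin in the centre of its underside, z up. Starts loose and level on the nose, caught on three hidden pins, underside 16 mm above home. Three keyways inside, along its own x axis and at +-120 deg to it, 13 mm wide for 6 mm pins: they pass within about 0.15 rad of true; about 1 mm of play on the nose
- pins (a point): on the nose's axis, 32 mm above the table: top of the three hidden radial pins, 120 deg apart, 18 mm long from the axis. Which way they point is unknown and unrelated to the machine's axes: the collar needs a turn of 25 to 70 deg clockwise (seen from above) from where it starts; feel for it by pressing lightly (about 5 N) as it turns
- scraper: scraper block: black rubber blade 110 x 14 x 28 mm (x, y, z) under a wooden handle 60 x 22 mm, from 28 to 70 mm above the underside; 0.15 kg; origin in the centre of the underside, long side along its own x. It starts standing on the bench to the right or left of the machine
- chip0: small loose brass chip 16 x 12 x 6 mm, 10 g, origin in the centre of its underside; it starts lying on the machine's table between the collar and the tray, 30 to 90 mm from its centre towards +y and up to 35 mm along x to either side
- chip1: small loose brass chip 16 x 12 x 6 mm, 10 g, origin in the centre of its underside; it starts lying on the machine's table between the collar and the tray, 30 to 90 mm from its centre towards +y and up to 35 mm along x to either side
- chip2: small loose brass chip 16 x 12 x 6 mm, 10 g, origin in the centre of its underside; it starts lying on the machine's table between the collar and the tray, 30 to 90 mm from its centre towards +y and up to 35 mm along x to either side
- chip3: small loose brass chip 16 x 12 x 6 mm, 10 g, origin in the centre of its underside; it starts lying on the machine's table between the collar and the tray, 30 to 90 mm from its centre towards +y and up to 35 mm along x to either side
- bottle: clear bottle with red cap and label, 56 mm diameter, 150 mm tall. Bystander; it and the scraper may have swapped sides
- bush: small dark steel bush (ring), 22 mm diameter, 20 mm tall, standing on the far part of the machine's table. Bystander
Not all that is in view belongs to the job. There is more than one size of the scraper; the job needs the middle-sized.

How it is judged:
By the outcome, as a careful person would: the job done as asked, in the order asked, and still so for the second after the job is handed in, while the arm keeps its last pose, push and grip.
It also fails if it takes over 72 s, if anything falls off the work surface, if the arm or the gripper's body presses on something with over 40 N, if the wrist force passes 120 N, or if a joint passes its speed limit or range.

## Working session

There is one attempt and no reset: what is moved stays moved. The work goes in short steps, Python scripts to look and compute and a tool call to move; the robot and the scene stay as the last step left them, time stands still between calls to the robot, and variables do not carry over. Pictures are saved under pics/ and viewed, and the job is handed in when it is done.

Besides the shell and the picture viewer there is one more tool, called after "Request:" as name(argument=value, ...) on one line, values as JSON. jog_arm: Moves the arm, as the interface text tells. Its arguments: {"type":"object","properties":{"commands":{"type":"array","items":{"type":"array"}}},"required":["commands"]}

```bash
mkdir -p pics; ls; cat > h.py <<'E'
import numpy as np, cv2
from station import bot
def snap(n,fn):
    s=bot.snapshot(n); cv2.imwrite('pics/'+fn,s['image'][:,:,::-1]); np.savez('pics/'+fn[:-4]+'.npz',**{k:v for k,v in s.items()}); return s
def load(fn): return dict(np.load('pics/'+fn+'.npz'))
def ray(s,u,v):
    K=np.array([[s['fx'],0,s['cx']],[0,s['fy'],s['cy']],[0,0,1]],float)
    p=cv2.undistortPoints(np.array([[[u,v]]],float),K,np.array([s['k1'],0,0,0],float))[0,0]
    P=np.array(s['pose']); d=P[:3,:3]@np.array([p[0],p[1],1]); return P[:3,3],d
def atz(s,u,v,z):
    o,d=ray(s,u,v); return o+d*(z-o[2])/d[2]
def proj(s,X):
    P=np.array(s['pose']); c=P[:3,:3].T@(np.array(X,float)-P[:3,3]); a=c[:2]/c[2]; a=a*(1+s['k1']*(a@a))
    return np.array([s['fx']*a[0]+s['cx'],s['fy']*a[1]+s['cy']])
def crop(fn,u0,v0,u1,v1,k,out):
    im=cv2.imread('pics/'+fn)[v0:v1,u0:u1]; cv2.imwrite('pics/'+out,cv2.resize(im,None,fx=k,fy=k,interpolation=cv2.INTER_CUBIC))
E
python3 - <<'E'
from h import *
for n in ['side','top','wrist']:
    s=snap(n,n+'0.png'); print(n,s['fx'],s['k1'],np.round(s['pose'],3).tolist())
print(bot.observe())
E
```

```text
pics
side 480.45882945901906 -0.0766156695246493 [[-0.931, -0.213, 0.295, 237.339], [-0.364, 0.543, -0.757, 698.859], [0.001, -0.812, -0.583, 652.958], [0.0, 0.0, 0.0, 1.0]]
top 572.173826533896 0.03887646583564734 [[-0.03, -0.998, 0.049, 466.454], [-1.0, 0.029, -0.01, -23.507], [0.009, -0.049, -0.999, 1283.553], [0.0, 0.0, 0.0, 1.0]]
wrist 371.90849296808534 -0.06404179180056105 [[0.406, -0.878, -0.252, 317.12], [-0.914, -0.391, -0.109, -544.285], [-0.003, 0.274, -0.962, 372.657], [0.0, 0.0, 0.0, 1.0]]
{'time_s': 0.15, 'q': array([ 1.25947655,  0.50816718, -0.2375559 ,  1.50087058,  0.1257244 ,
        1.14888848, -0.15481697]), 'joint_vel': array([ 7.82488726e-04, -2.60046253e-03, -9.15783148e-04, -3.54848281e-03,
       -8.89682827e-04,  5.35354839e-05, -1.32720616e-03]), 'tau': array([-4.73077453e-03, -6.21013284e+01, -2.19063789e+00, -2.49841100e+01,
        1.24561341e-02,  9.19774349e-03, -6.00652669e-06]), 'tcp_pos': array([ 252.83681143, -571.20205524,  244.62721548]), 'ee_rot': array([-6.53826950e-04,  9.78360156e-01,  2.06908082e-01, -1.53648784e-04]), 'wrist_force': array([-0.46576585,  0.78204629,  0.79104605]), 'torque': array([ 0.04279796, -0.06910395, -0.03616421]), 'finger_gap': 85.32005101954836}
```

View pics/top0.png

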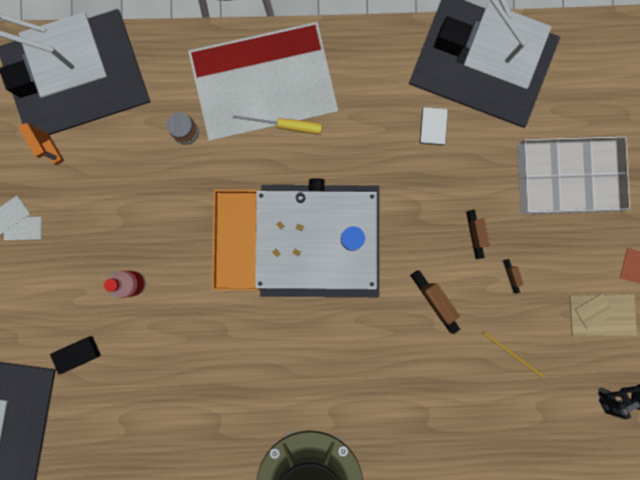

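View pics/side0.png

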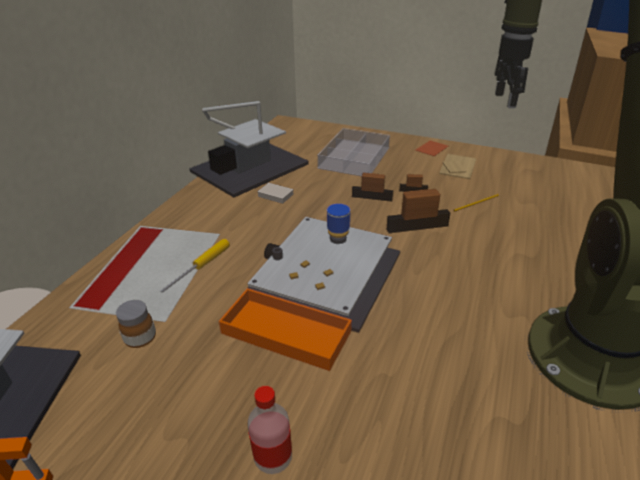

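View pics/wrist0.png

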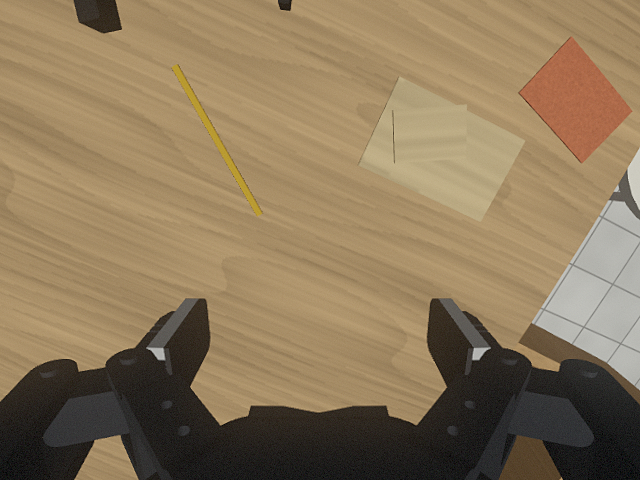

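The top view shows three scrapers: large (435,302), medium (478,234) and small (512,276). The tray is on the left, with the chips around (287,240) and the collar at (352,238). I'll enlarge and measure.

```bash
python3 - <<'E'
from h import *
crop('top0.png',400,200,540,340,5,'c1.png')
crop('top0.png',205,170,390,305,4,'c2.png')
s=load('top0')
print(atz(s,471,211,28),atz(s,480,258,28), atz(s,414,273,28),atz(s,456,331,28),atz(s,506,261,20),atz(s,517,292,20))
E
```

```text
[ 587.42888152 -372.2712171    28.        ] [ 483.46695269 -387.54190084   28.        ] [ 454.8218382  -241.82176778   28.        ] [ 326.16092077 -328.22529868   28.        ] [ 475.31710017 -446.63307128   20.        ] [ 406.60136793 -467.45028236   20.        ]
```

View pics/c1.png

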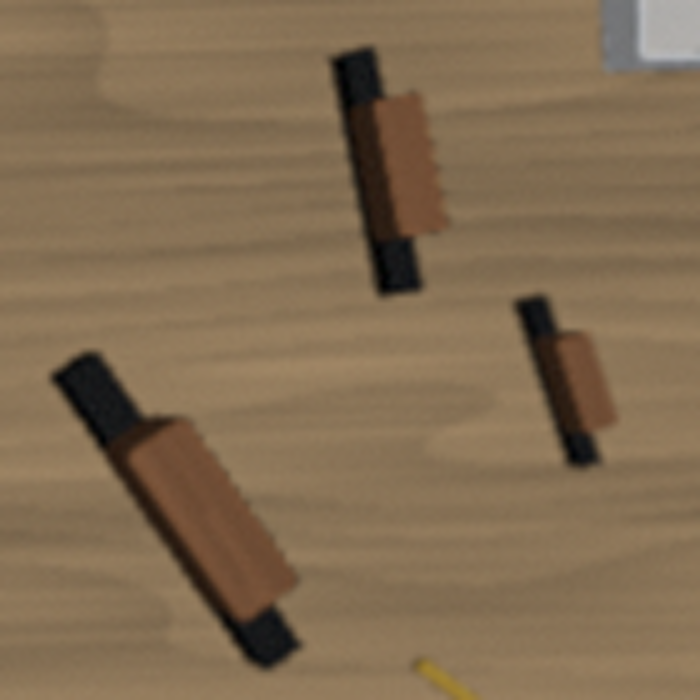

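View pics/c2.png

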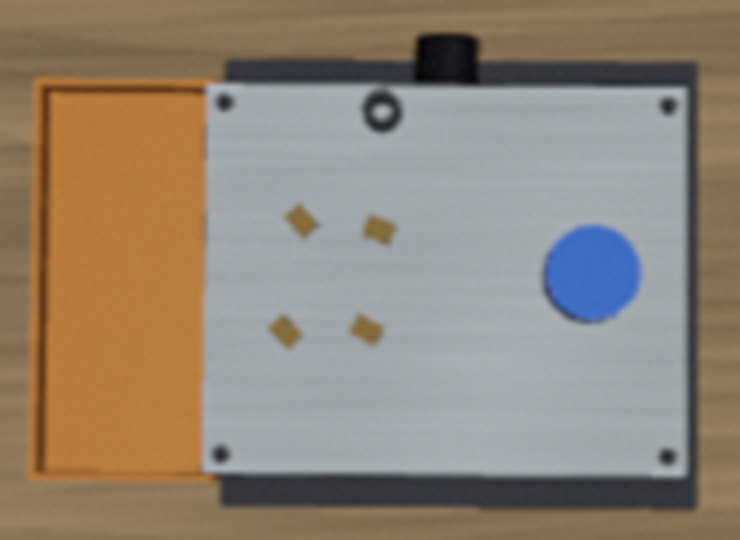

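```bash
python3 - <<'E'
from h import *
s=load('top0')
c=np.array([atz(s,*p,50) for p in [(256.5,191),(376.75,191.75),(376.75,288.5),(255.75,288.5)]])
print(c.round(1)); print('table c',c.mean(0)); d=(c[0]+c[3]-c[1]-c[2]);print('yaw',np.degrees(np.arctan2(-d[0],d[1]))); d=c[0]+c[1]-c[2]-c[3];print(np.degrees(np.arctan2(d[1],d[0])))
print('collar',atz(s,353,238.25,126))
for p in [(302,221),(379,230),(286,332),(367,330)]: print('chip',atz(s,205+p[0]/4,170+p[1]/4,56))
print('bush',atz(s,205+382/4,170+111/4,70))
q=lambda u,v,z:atz(s,400+u/5,200+v/5,z)
R=np.array([q(373,47,28),q(422,290,28)]);L=np.array([q(332,60,0),q(380,296,0)])
H=np.array([q(375,100,70),q(420,90,70),q(450,228,70),q(395,238,70)])
print(R,L,(R.mean(0)+L.mean(0))/2,'handle',H,H.mean(0))
for a in (R,L): d=a[0]-a[1]; print(np.linalg.norm(d),np.arctan2(d[1],d[0]))
crop('side0.png',340,160,470,250,6,'c3.png')
E
```

```text
[[ 642.3   96.5   50. ]
 [ 633.2 -163.9   50. ]
 [ 424.1 -156.7   50. ]
 [ 431.9  103.2   50. ]]
table c [532.88116013 -30.2232198   50.        ]
yaw -1.85752318563461
-1.9107369802560445
collar [ 529.64218908 -103.86302378  126.        ]
chip [565.99808472  46.23096352  56.        ]
chip [559.95261092   5.0220659   56.        ]
chip [506.60320725  56.37551274  56.        ]
chip [506.39286191  12.96348594  56.        ]
bush [622.35045654   1.30731405  70.        ]
[[ 590.72516806 -380.3166287    28.        ]
 [ 483.18857425 -397.14943287   28.        ]] [[ 588.17852783 -369.6363793     0.        ]
 [ 481.41815976 -386.61059636    0.        ]] [ 535.87760748 -383.42825931   14.        ] handle [[ 563.93380885 -368.27736045   70.        ]
 [ 567.62700846 -387.51975005   70.        ]
 [ 508.56218037 -397.64028053   70.        ]
 [ 504.99896878 -374.21952049   70.        ]] [ 536.28049162 -381.91422788   70.        ]
108.84604863571626 0.155270975256907
108.10134243331177 0.1576738456675279
```

View pics/c3.png

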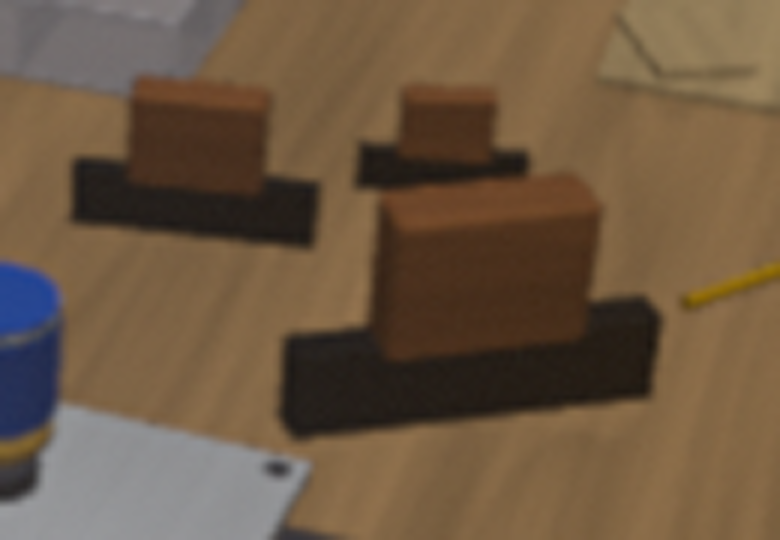

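Candidates: the large one is about 155 mm at (435,302), the small one about 72 mm at (512,276), and the middle one measures about 108 mm at (478,234). The middle one matches the 110 mm blade, so that's the scraper: at (536,-383) with yaw 0.156. Moving over it now.

Request:
jog_arm(commands=[[[0, 0, 0], [0, 0, 0.13], 1], [[0, 0, 0], [0, 0, 0.131], 1], [[0.0386, -0.0177, 0], [0, 0, 0], 1], [[0.0386, -0.0177, 0], [0, 0, 0], 1], [[0.0386, -0.0177, 0], [0, 0, 0], 1], [[0.0386, -0.0177, 0], [0, 0, 0], 1], [[0.0386, -0.0177, 0], [0, 0, 0], 1], [[0.0386, -0.0177, 0], [0, 0, 0], 1], [[0.0386, -0.0177, 0], [0, 0, 0], 1], [[0.0386, -0.0177, 0], [0, 0, 0], 1], [[0, 0, 0], [0, 0, 0], 1]])

```text
time_s: 1.52
tcp_pos: [539.5, -379.5, 244.6]
ee_rot: [-0.001, 0.997, 0.081, 0.001]
wrist_force: [-1.2, -0.2, -0.2]
finger_gap: 85.4
```

```bash
cat >> h.py <<'E'
from scipy.spatial.transform import Rotation as Ro
def st():
    o=bot.observe(); w,x,y,z=o['ee_rot']; R=Ro.from_quat([x,y,z,w]).as_matrix()
    print('t',o['time_s'],'p',o['tcp_pos'].round(1),'yaw',round(np.arctan2(R[1,0],R[0,0]),4),'z',R[:,2].round(3),'F',o['wrist_force'].round(1),'T',o['torque'].round(2),'gap',round(o['finger_gap'],1),'q',o['q'].round(2)); return o,R
def to(x,y,z=None):
    o,R=st(); t=np.array([x,y,o['tcp_pos'][2] if z is None else z],float); print('tool shift mm',(R.T@(t-o['tcp_pos'])).round(1))
E
python3 - <<'E'
from h import *
st(); s=snap('wrist','w1.png')
for z in (0,28,70):
  print(proj(s,[536,-383,z]))
E
```

```text
t 1.525 p [ 539.5 -379.5  244.6] yaw 0.1624 z [ 0.001  0.003 -1.   ] F [-1.2 -0.2 -0.2] T [-0.05 -0.02 -0.01] gap 85.4 q [ 0.69  0.56 -0.2   1.4   0.11  1.19 -0.93]
[320.69607299 209.10455015]
[320.78686626 214.86709355]
[320.95233873 225.38501797]
```

View pics/w1.png

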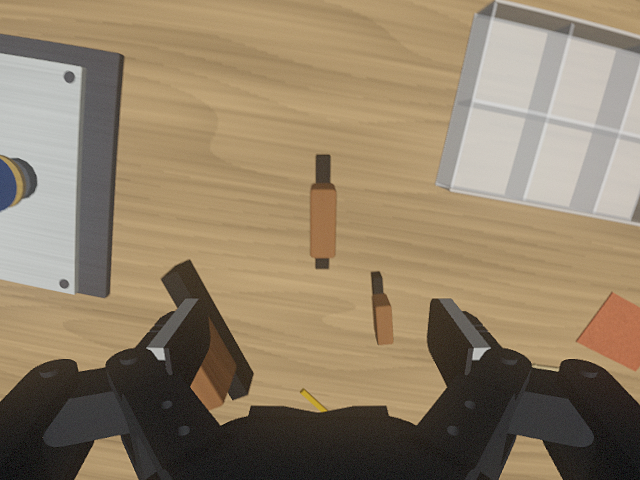

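The wrist view shows the handle top centred at (323,222), against a prediction of (321,225), so the estimate holds. Descending to grasp.

Request:
jog_arm(commands=[[[-0.004, 0.003, 0.03], [0, 0, 0], 1], [[0, 0, 0.035], [0, 0, 0], 1], [[0, 0, 0.035], [0, 0, 0], 1], [[0, 0, 0.035], [0, 0, 0], 1], [[0, 0, 0.03], [0, 0, 0], 1], [[0, 0, 0.02], [0, 0, 0], 1], [[0, 0, 0.013], [0, 0, 0], 1], [[0, 0, 0], [0, 0, 0], 1]])

```text
time_s: 2.58
tcp_pos: [531.5, -387.8, 46.6]
ee_rot: [-0.0, 0.997, 0.077, -0.001]
wrist_force: [0.0, 0.3, 0.4]
finger_gap: 85.1
```

```bash
python3 - <<'E'
from h import *
to(536,-383,45); s=snap('wrist','w2.png')
E
```

```text
t 2.575 p [ 531.5 -387.8   46.6] yaw 0.1547 z [-0.002  0.001 -1.   ] F [0.  0.3 0.4] T [ 0.01 -0.05  0.06] gap 85.1 q [ 0.69  0.75 -0.17  1.63  0.17  0.78 -0.97]
tool shift mm [ 5.2 -4.   1.6]
```

View pics/w2.png

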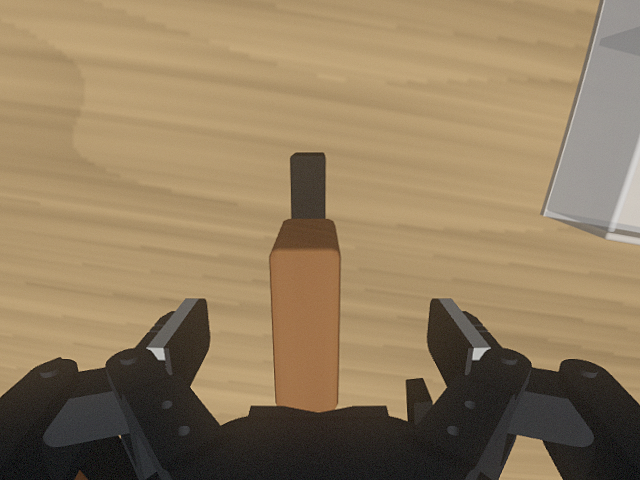

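The handle is about 4 mm to the left, centred at (306,330), which agrees with the state reading. I'll correct that, then close.

Request:
jog_arm(commands=[[[0.005, -0.004, 0.001], [0, 0, 0], 1], [[0, 0, 0], [0, 0, 0], 0], [[0, 0, 0], [0, 0, 0], -1], [[0, 0, 0], [0, 0, 0], -1], [[0, 0, 0], [0, 0, 0], -1], [[0, 0, 0], [0, 0, 0], -1], [[0, 0, 0], [0, 0, 0], -1], [[0, 0, 0], [0, 0, 0], -1]])

```text
time_s: 3.62
tcp_pos: [537.0, -382.8, 46.5]
ee_rot: [0.0, 0.997, 0.078, 0.0]
wrist_force: [-1.7, -0.4, 3.0]
finger_gap: 21.3
```

```bash
python3 - <<'E'
from h import *
st(); s=snap('wrist','w3.png')
E
```

```text
t 3.625 p [ 537.  -382.8   46.5] yaw 0.1556 z [ 0. -0. -1.] F [-1.7 -0.4  3. ] T [-0.12  0.13 -0.02] gap 21.3 q [ 0.68  0.75 -0.17  1.62  0.17  0.78 -0.98]
```

View pics/w3.png

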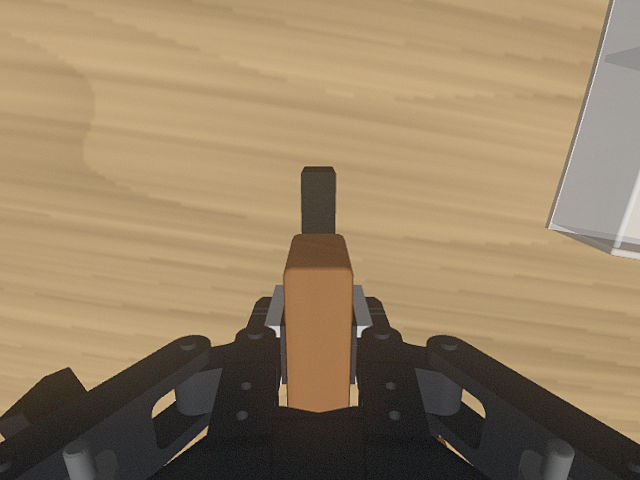

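The handle is held at (320,330) with a gap of 21.3 mm. Now lifting, turning to the machine's yaw and carrying it over the table.

Request:
jog_arm(commands=[[[0, 0, -0.02], [0, 0, 0], -1], [[0, 0, -0.035], [0, 0, 0], -1], [[0, 0, -0.035], [0, 0, 0], -1], [[0, 0, -0.035], [0, 0, 0], -1], [[0, 0, -0.035], [0, 0, 0.09], -1], [[0, 0, -0.01], [0, 0, 0.099], -1], [[-0.0018, -0.0358, 0], [0, 0, 0], -1], [[-0.0018, -0.0358, 0], [0, 0, 0], -1], [[-0.0018, -0.0358, 0], [0, 0, 0], -1], [[-0.0018, -0.0358, 0], [0, 0, 0], -1], [[-0.0018, -0.0358, 0], [0, 0, 0], -1], [[-0.0018, -0.0358, 0], [0, 0, 0], -1], [[-0.0018, -0.0358, 0], [0, 0, 0], -1], [[-0.0018, -0.0358, 0], [0, 0, 0], -1], [[-0.0014, -0.0358, 0], [0, 0, 0], -1], [[0, -0.0358, 0], [0, 0, 0], -1], [[0, 0, 0], [0, 0, 0], -1], [[0, 0, 0], [0, 0, 0], -1]])

```text
time_s: 5.92
tcp_pos: [532.6, -24.8, 215.9]
ee_rot: [0.0, 1.0, -0.017, -0.001]
wrist_force: [-0.2, -0.7, -1.3]
finger_gap: 21.5
```

```bash
python3 - <<'E'
from h import *
to(533,-25,120); s=snap('wrist','w4.png'); snap('side','s4.png')
E
```

```text
t 5.925 p [532.6 -24.8 215.9] yaw -0.0332 z [-0.001 -0.001 -1.   ] F [-0.2 -0.7 -1.3] T [-0.01 -0.01 -0.02] gap 21.5 q [ 0.14  0.39 -0.2   1.79  0.09  0.97 -1.7 ]
tool shift mm [ 0.5  0.1 95.9]
```

View pics/w4.png

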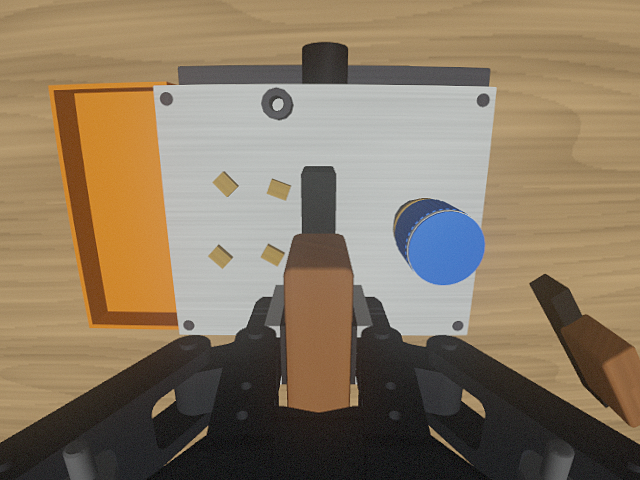

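View pics/s4.png

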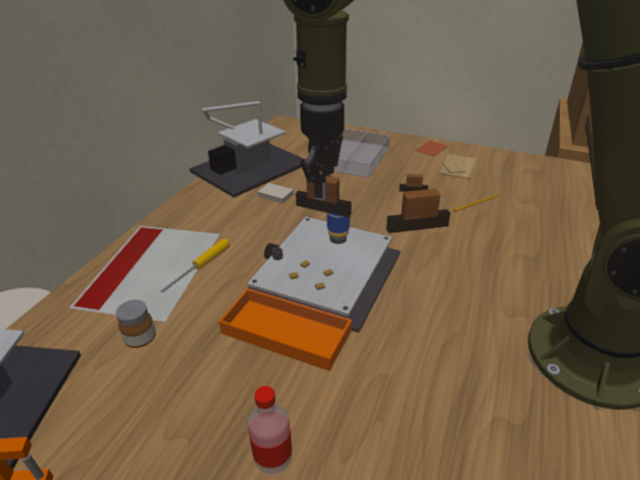

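Four chips lie left of the blade at (225,184), (279,188), (220,256) and (272,254). Lowering the blade between the collar and the chips.

Request:
jog_arm(commands=[[[0, 0, 0.025], [0, 0, 0], -1], [[0, 0, 0.03], [0, 0, 0], -1], [[0, 0, 0.03], [0, 0, 0], -1], [[0, 0, 0.02], [0, 0, 0], -1], [[0, 0, 0.01], [0, 0, 0], -1], [[0, 0, 0.002], [0, 0, 0], -1], [[0, 0, 0.001], [0, 0, 0], -1], [[0, 0, 0], [0, 0, 0], -1]])

```text
time_s: 7.02
tcp_pos: [533.4, -24.3, 98.9]
ee_rot: [0.0, 1.0, -0.017, 0.001]
wrist_force: [0.1, 0.6, -2.2]
finger_gap: 21.5
```

```bash
python3 - <<'E'
from h import *
st()
E
```

```text
t 7.025 p [533.4 -24.3  98.9] yaw -0.0334 z [ 0.001 -0.    -1.   ] F [ 0.1  0.6 -2.2] T [ 0.01  0.02 -0.04] gap 21.5 q [ 0.12  0.54 -0.17  1.93  0.14  0.69 -1.75]
```

Request:
jog_arm(commands=[[[0, 0, 0.001], [0, 0, 0], -1], [[0, 0, 0.001], [0, 0, 0], -1], [[0, 0, 0], [0, 0, 0], -1]])

```text
time_s: 7.4
tcp_pos: [533.2, -24.2, 96.5]
ee_rot: [-0.0, 1.0, -0.017, 0.0]
wrist_force: [-0.2, 0.6, 0.1]
finger_gap: 21.6
```

Request:
jog_arm(commands=[[[0, -0.006, 0], [0, 0, 0], -1], [[0, -0.008, 0], [0, 0, 0], -1], [[0, -0.01, 0], [0, 0, 0], -1], [[0, -0.01, 0], [0, 0, 0], -1], [[0, -0.01, 0], [0, 0, 0], -1], [[0, -0.01, 0], [0, 0, 0], -1], [[0, -0.01, 0], [0, 0, 0], -1], [[0, -0.01, 0], [0, 0, 0], -1], [[0, -0.008, 0], [0, 0, 0], -1], [[0, -0.006, 0], [0, 0, 0], -1], [[0, 0, 0], [0, 0, 0], -1]])

```text
time_s: 8.78
tcp_pos: [536.0, 65.1, 96.4]
ee_rot: [-0.0, 1.0, -0.016, 0.0]
wrist_force: [0.6, -0.6, 4.6]
finger_gap: 21.1
```

```bash
python3 - <<'E'
from h import *
st(); snap('wrist','w5.png'); snap('side','s5.png'); crop('s5.png',200,180,420,380,3,'c5.png')
E
```

```text
t 8.775 p [536.   65.1  96.4] yaw -0.0322 z [ 0.     0.001 -1.   ] F [ 0.6 -0.6  4.6] T [-0.18  0.04  0.04] gap 21.1 q [-0.05  0.55 -0.17  1.92  0.13  0.69 -1.9 ]
```

View pics/w5.png

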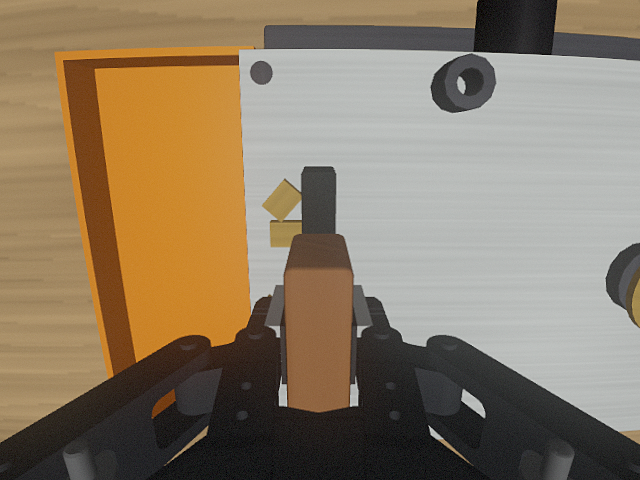

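View pics/c5.png

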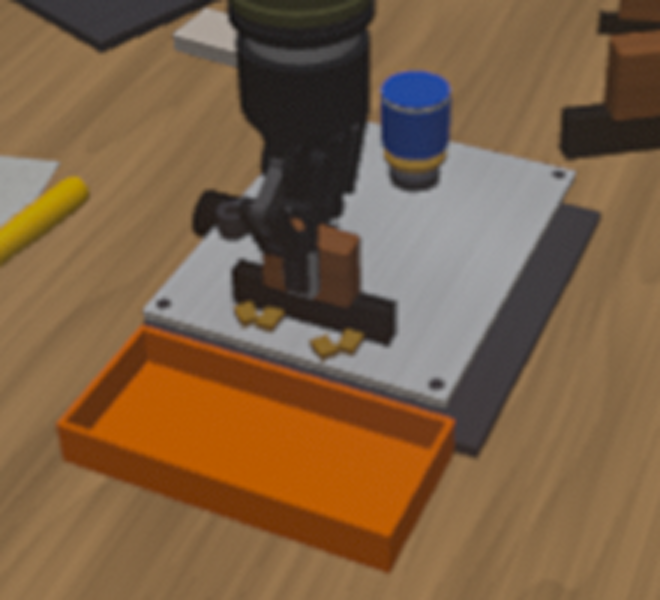

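All four chips are ahead of the blade, at crop positions (245,313), (270,318), (325,347) and (350,341). Continuing past the edge.

Request:
jog_arm(commands=[[[0, -0.005, 0], [0, 0, 0], -1], [[0, -0.008, 0], [0, 0, 0], -1], [[0, -0.008, 0], [0, 0, 0], -1], [[0, -0.008, 0], [0, 0, 0], -1], [[0, -0.008, 0], [0, 0, 0], -1], [[0, -0.005, 0], [0, 0, 0], -1], [[0, 0, 0], [0, 0, 0], -1], [[0, 0, 0], [0, 0, 0], -1]])

```text
time_s: 9.88
tcp_pos: [537.4, 106.3, 96.4]
ee_rot: [-0.0, 1.0, -0.016, 0.0]
wrist_force: [-0.4, -1.6, 4.6]
finger_gap: 21.2
```

```bash
python3 - <<'E'
from h import *
st(); snap('wrist','w6.png'); snap('side','s6.png'); crop('s6.png',200,180,420,380,3,'c6.png')
E
```

```text
t 9.875 p [537.4 106.3  96.4] yaw -0.0329 z [ 0.     0.001 -1.   ] F [-0.4 -1.6  4.6] T [-0.46  0.04 -0.05] gap 21.2 q [-0.13  0.56 -0.16  1.9   0.13  0.7  -1.97]
```

View pics/w6.png

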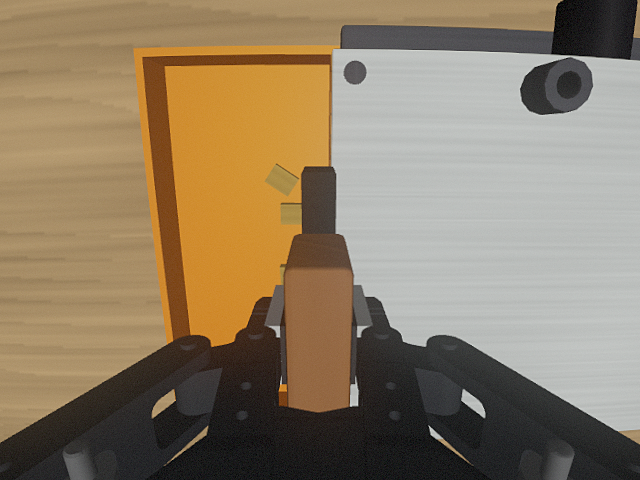

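View pics/c6.png

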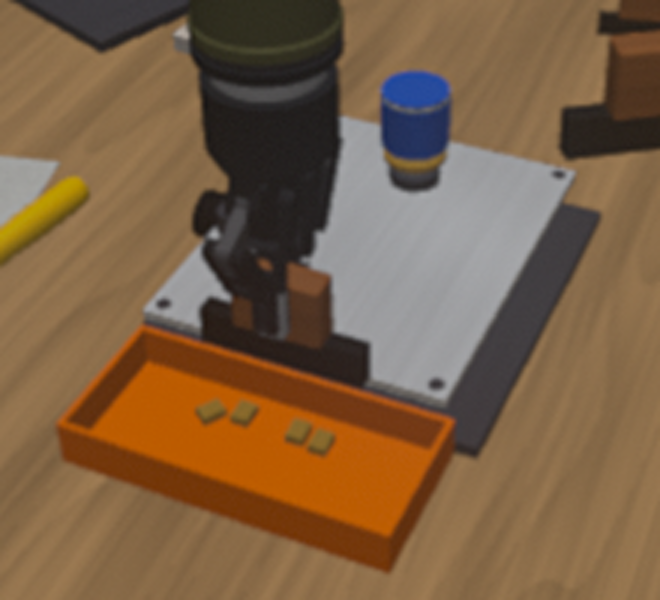

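All four chips lie in the tray, at crop (210,411), (244,413), (298,432) and (320,441). Next, carrying the scraper back to the bench.

Request:
jog_arm(commands=[[[0, 0, -0.02], [0, 0, 0], -1], [[0, 0, -0.03], [0, 0, 0], -1], [[0, 0, -0.035], [0, 0, 0], -1], [[0, 0.01, -0.025], [0, 0, 0], -1], [[0, 0.026, 0], [0, 0, 0], -1], [[0.0016, 0.038, 0], [0, 0, 0], -1], [[0.0016, 0.038, 0], [0, 0, 0], -1], [[0.0016, 0.038, 0], [0, 0, 0], -1], [[0.0016, 0.038, 0], [0, 0, 0], -1], [[0.0016, 0.038, 0], [0, 0, 0], -1], [[0.0016, 0.038, 0], [0, 0, 0], -1], [[0.0016, 0.038, 0], [0, 0, 0], -1], [[0.0016, 0.038, 0], [0, 0, 0], -1], [[0.0016, 0.038, 0], [0, 0, 0], -1], [[0.0016, 0.038, 0], [0, 0, 0], -1], [[0.0016, 0.026, 0], [0, 0, 0], -1], [[0, 0.014, 0], [0, 0, 0], -1], [[0, 0, 0], [0, 0, 0], -1], [[0, 0, 0], [0, 0, 0], -1]])

```text
time_s: 12.35
tcp_pos: [540.3, -348.7, 206.1]
ee_rot: [-0.001, 1.0, -0.016, -0.0]
wrist_force: [-0.2, 1.4, -1.5]
finger_gap: 21.1
```

```bash
python3 - <<'E'
from h import *
to(540,-350,46.5); snap('wrist','w7.png')
E
```

```text
t 12.35 p [ 540.3 -348.7  206.1] yaw -0.0314 z [-0.     0.002 -1.   ] F [-0.2  1.4 -1.5] T [0.05 0.   0.05] gap 21.1 q [ 0.61  0.56 -0.12  1.51  0.07  1.08 -1.13]
tool shift mm [ -0.2   1.5 159.6]
```

View pics/w7.png

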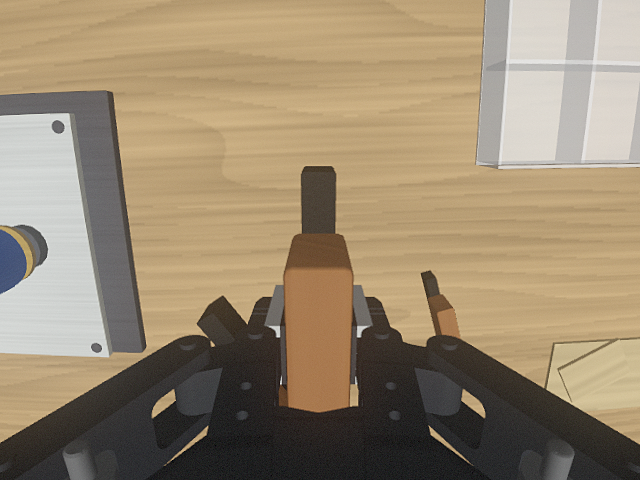

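Request:
jog_arm(commands=[[[0, 0, 0.025], [0, 0, 0], -1], [[0, 0, 0.035], [0, 0, 0], -1], [[0, 0, 0.035], [0, 0, 0], -1], [[0, 0, 0.03], [0, 0, 0], -1], [[0, 0, 0.02], [0, 0, 0], -1], [[0, 0, 0.01], [0, 0, 0], -1], [[0, 0, 0.002], [0, 0, 0], -1], [[0, 0, 0.001], [0, 0, 0], -1], [[0, 0, 0.001], [0, 0, 0], -1], [[0, 0, 0], [0, 0, 0], -1]])

```text
time_s: 13.65
tcp_pos: [540.0, -350.8, 47.8]
ee_rot: [0.0, 1.0, -0.017, 0.0]
wrist_force: [-0.3, 0.1, -1.3]
finger_gap: 21.5
```

Request:
jog_arm(commands=[[[0, 0, 0.001], [0, 0, 0], -1], [[0, 0, 0.0005], [0, 0, 0], -1], [[0, 0, 0], [0, 0, 0], -1]])

```text
time_s: 14.02
tcp_pos: [539.9, -350.8, 46.5]
ee_rot: [0.0, 1.0, -0.017, 0.0]
wrist_force: [-1.4, 1.3, 5.2]
finger_gap: 21.4
```

Contact at 46.5 mm. Releasing, then rising.

Request:
jog_arm(commands=[[[0, 0, 0], [0, 0, 0], 0], [[0, 0, 0], [0, 0, 0], 1], [[0, 0, 0], [0, 0, 0], 1], [[0, 0, 0], [0, 0, 0], 1], [[0, 0, 0], [0, 0, 0], 1], [[0, 0, -0.02], [0, 0, 0], 1], [[0, 0, -0.035], [0, 0, 0], 1], [[0, 0, -0.035], [0, 0, 0], 1], [[0, 0, -0.035], [0, 0, 0], 1], [[0, 0, -0.035], [0, 0, 0], 1], [[0, 0, -0.02], [0, 0, 0], 1], [[0, 0, 0], [0, 0, 0], 1], [[0, 0, 0], [0, 0, 0], 1]])

```text
time_s: 15.65
tcp_pos: [539.3, -350.4, 224.6]
ee_rot: [-0.0, 1.0, -0.017, -0.001]
wrist_force: [-0.6, -0.7, -0.9]
finger_gap: 85.5
```

```bash
python3 - <<'E'
from h import *
st(); snap('wrist','w8.png'); 
E
```

```text
t 15.65 p [ 539.3 -350.4  224.6] yaw -0.0332 z [-0.001  0.001 -1.   ] F [-0.6 -0.7 -0.9] T [ 0.01  0.03 -0.05] gap 85.5 q [ 0.61  0.55 -0.12  1.48  0.07  1.12 -1.13]
```

View pics/w8.png

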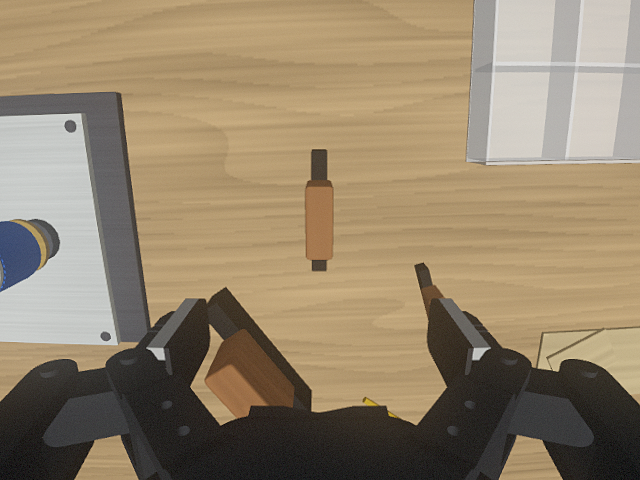

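The scraper stands upright at (319,220). Now moving over the collar with yaw 0.6, which leaves room for the clockwise turn.

Request:
jog_arm(commands=[[[0, 0, 0], [0, 0, -0.158], 1], [[0, 0, 0], [0, 0, -0.158], 1], [[0, 0, 0], [0, 0, -0.158], 1], [[0, 0, 0], [0, 0, -0.159], 1], [[0.0164, -0.026, 0], [0, 0, 0], 1], [[0.0164, -0.026, 0], [0, 0, 0], 1], [[0.0164, -0.026, 0], [0, 0, 0], 1], [[0.0164, -0.026, 0], [0, 0, 0], 1], [[0.0164, -0.026, 0], [0, 0, 0], 1], [[0.0164, -0.026, 0], [0, 0, 0], 1], [[0.0164, -0.026, 0], [0, 0, 0], 1], [[0.0164, -0.026, 0], [0, 0, 0], 1], [[0, 0, 0], [0, 0, 0], 1], [[0, 0, 0], [0, 0, 0], 1]])

```text
time_s: 17.45
tcp_pos: [530.4, -105.6, 225.1]
ee_rot: [-0.0, 0.955, 0.295, -0.001]
wrist_force: [0.2, -0.3, -0.4]
finger_gap: 85.3
```

```bash
python3 - <<'E'
from h import *
to(530,-104.5); s=snap('wrist','w9.png'); print(proj(s,[530,-104.5,126]))
E
```

```text
t 17.45 p [ 530.4 -105.6  225.1] yaw 0.5995 z [-0.001 -0.    -1.   ] F [ 0.2 -0.3 -0.4] T [-0.07  0.02  0.04] gap 85.3 q [ 0.38  0.4  -0.33  1.75  0.15  1.01 -0.98]
tool shift mm [ 0.3 -1.1  0. ]
[314.80968204 245.72857776]
```

View pics/w9.png

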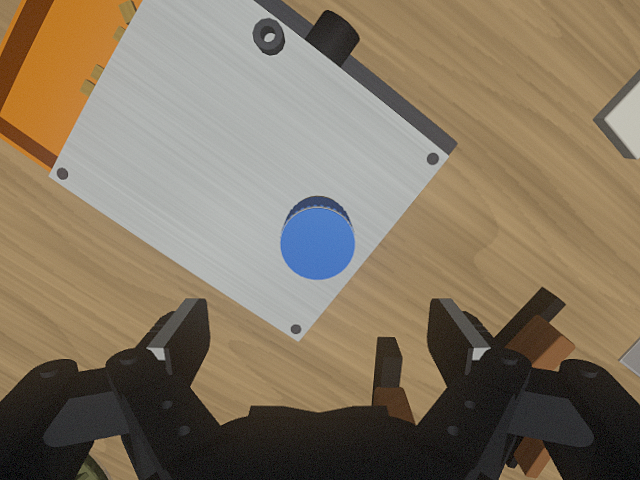

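The collar top is centred at (318,243), within 2 mm of the prediction. The chips are also visible in the tray at top left. Descending around the collar and closing.

Request:
jog_arm(commands=[[[0.001, 0, 0.02], [0, 0, 0], 1], [[0, 0, 0.03], [0, 0, 0], 1], [[0, 0, 0.03], [0, 0, 0], 1], [[0, 0, 0.025], [0, 0, 0], 1], [[0, 0, 0.014], [0, 0, 0], 1], [[0, 0, 0.005], [0, 0, 0], 1], [[0, 0, 0], [0, 0, 0], 1], [[0, 0, 0], [0, 0, 0], 1]])

```text
time_s: 18.5
tcp_pos: [532.1, -104.4, 102.6]
ee_rot: [0.0, 0.955, 0.295, 0.001]
wrist_force: [-0.2, -0.5, -0.1]
finger_gap: 85.5
```

```bash
python3 - <<'E'
from h import *
to(531,-105,101); s=snap('wrist','w10.png')
E
```

```text
t 18.5 p [ 532.1 -104.4  102.6] yaw 0.5997 z [ 0.001 -0.    -1.   ] F [-0.2 -0.5 -0.1] T [0.01 0.01 0.04] gap 85.5 q [ 0.34  0.55 -0.29  1.9   0.23  0.72 -1.05]
tool shift mm [-1.2 -0.1  1.6]
```

View pics/w10.png

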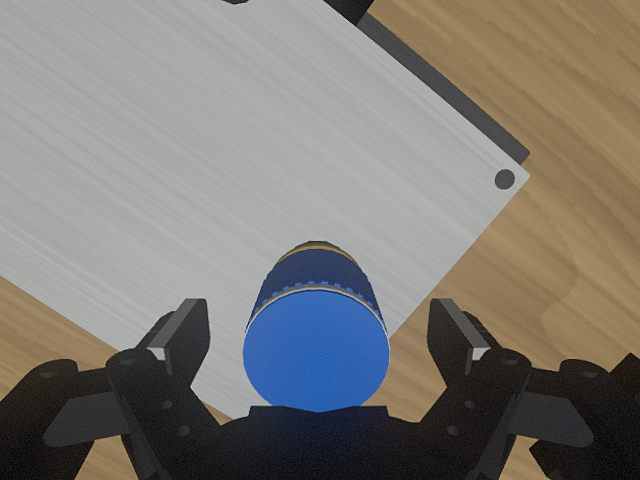

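The collar is centred between the jaws (316 against 317.5). Closing.

Request:
jog_arm(commands=[[[0, 0, 0.001], [0, 0, 0], 0], [[0, 0, 0], [0, 0, 0], -1], [[0, 0, 0], [0, 0, 0], -1], [[0, 0, 0], [0, 0, 0], -1], [[0, 0, 0], [0, 0, 0], -1], [[0, 0, 0], [0, 0, 0], -1], [[0, 0, 0], [0, 0, 0], -1]])

```text
time_s: 19.42
tcp_pos: [532.0, -104.4, 101.1]
ee_rot: [0.0, 0.955, 0.295, 0.001]
wrist_force: [2.4, -1.0, 4.9]
finger_gap: 47.0
```

```bash
python3 - <<'E'
from h import *
st(); s=snap('wrist','w11.png')
E
```

```text
t 19.425 p [ 532.  -104.4  101.1] yaw 0.5997 z [ 0.001 -0.    -1.   ] F [ 2.4 -1.   4.9] T [-0.19 -0.23 -0.03] gap 47.0 q [ 0.34  0.55 -0.29  1.91  0.23  0.72 -1.05]
```

View pics/w11.png

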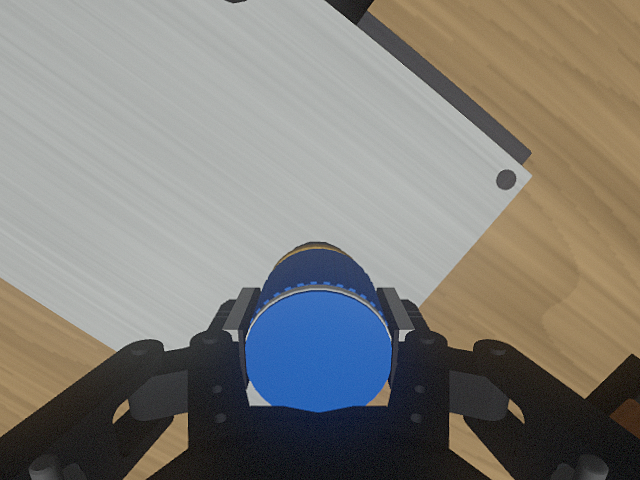

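Gripped, with about 5 N of press already. Now turning clockwise and feeling for the keyways.

Request:
jog_arm(commands=[[[0, 0, 0], [0, 0, 0.08], -1], [[0, 0, 0], [0, 0, 0.08], -1], [[0, 0, 0], [0, 0, 0.08], -1], [[0, 0, 0], [0, 0, 0], -1]])

```text
time_s: 19.98
tcp_pos: [530.6, -104.1, 100.1]
ee_rot: [-0.0, 0.984, 0.179, -0.001]
wrist_force: [1.5, 0.3, -2.0]
finger_gap: 46.8
```

```bash
python3 - <<'E'
from h import *
st()
E
```

```text
t 19.975 p [ 530.6 -104.1  100.1] yaw 0.3605 z [-0.002  0.    -1.   ] F [ 1.5  0.3 -2. ] T [-0.08  0.03 -0.03] gap 46.8 q [ 0.29  0.55 -0.22  1.91  0.17  0.71 -1.23]
```

Request:
jog_arm(commands=[[[0, 0, 0.001], [0, 0, 0], -1], [[0, 0, 0], [0, 0, 0], -1]])

```text
time_s: 20.23
tcp_pos: [531.2, -104.2, 99.5]
ee_rot: [-0.0, 0.984, 0.179, -0.0]
wrist_force: [0.5, 0.1, -2.1]
finger_gap: 46.8
```

Request:
jog_arm(commands=[[[0, 0, 0.001], [0, 0, 0], -1], [[0, 0, 0], [0, 0, 0], -1]])

```text
time_s: 20.48
tcp_pos: [531.4, -104.2, 98.7]
ee_rot: [-0.0, 0.984, 0.179, -0.0]
wrist_force: [0.4, 0.3, -2.8]
finger_gap: 47.0
```

```bash
python3 - <<'E'
from h import *
st(); snap('wrist','w12.png');s=snap('side','s12.png'); crop('s12.png',290,170,390,260,6,'c12.png')
E
```

```text
t 20.475 p [ 531.4 -104.2   98.7] yaw 0.3601 z [-0.  0. -1.] F [ 0.4  0.3 -2.8] T [ 0.14  0.01 -0.  ] gap 47.0 q [ 0.29  0.55 -0.22  1.91  0.17  0.7  -1.24]
```

View pics/c12.png

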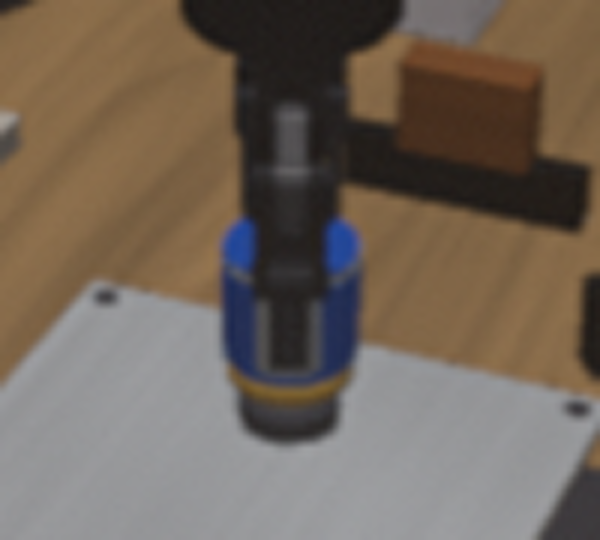

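View pics/w12.png

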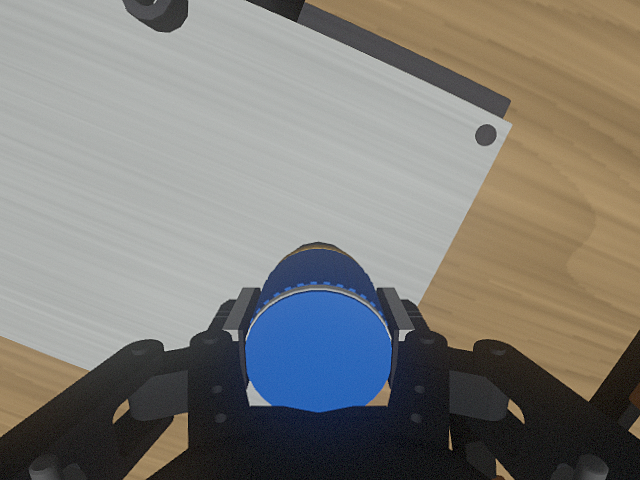

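The force reads about -2 to -3 N, the collar's own weight, while z sinks with the gripper. So the keyways seem to have just caught at about 14°. I'll centre with a bit more turn while watching the moment, then sink.

Request:
jog_arm(commands=[[[0, 0, 0], [0, 0, 0.06], -1], [[0, 0, 0], [0, 0, 0.06], -1], [[0, 0, 0], [0, 0, 0.05], -1], [[0, 0, 0.001], [0, 0, 0], -1], [[0, 0, 0], [0, 0, 0], -1]])

```text
time_s: 21.2
tcp_pos: [531.4, -104.3, 97.7]
ee_rot: [-0.0, 0.995, 0.095, -0.0]
wrist_force: [-0.4, 1.0, -2.7]
finger_gap: 46.6
```

```bash
python3 - <<'E'
from h import *
st()
E
```

```text
t 21.2 p [ 531.4 -104.3   97.7] yaw 0.1909 z [-0. -0. -1.] F [-0.4  1.  -2.7] T [ 0.06 -0.02 -0.03] gap 46.6 q [ 0.26  0.55 -0.17  1.91  0.13  0.7  -1.37]
```

Request:
jog_arm(commands=[[[0, 0, 0.001], [0, 0, 0], -1], [[0, 0, 0.001], [0, 0, 0], -1], [[0, 0, 0], [0, 0, 0], -1]])

```text
time_s: 21.58
tcp_pos: [531.4, -104.4, 95.7]
ee_rot: [-0.0, 0.995, 0.095, -0.0]
wrist_force: [-0.0, 0.7, -3.5]
finger_gap: 46.8
```

Request:
jog_arm(commands=[[[0, 0, 0.001], [0, 0, 0], -1], [[0, 0, 0.001], [0, 0, 0], -1], [[0, 0, 0], [0, 0, 0], -1]])

```text
time_s: 21.95
tcp_pos: [531.5, -104.3, 93.7]
ee_rot: [-0.0, 0.996, 0.095, -0.0]
wrist_force: [-0.5, 0.0, -2.0]
finger_gap: 46.9
```

```bash
python3 - <<'E'
from h import *
st(); snap('wrist','w13.png');s=snap('side','s13.png'); crop('s13.png',290,170,390,260,6,'c13.png')
crop('s6.png',290,170,390,260,6,'c6b.png')
E
```

```text
t 21.95 p [ 531.5 -104.3   93.7] yaw 0.1898 z [-0.  0. -1.] F [-0.5  0.  -2. ] T [ 0.01  0.03 -0.  ] gap 46.9 q [ 0.26  0.55 -0.16  1.91  0.14  0.69 -1.37]
```

View pics/c13.png

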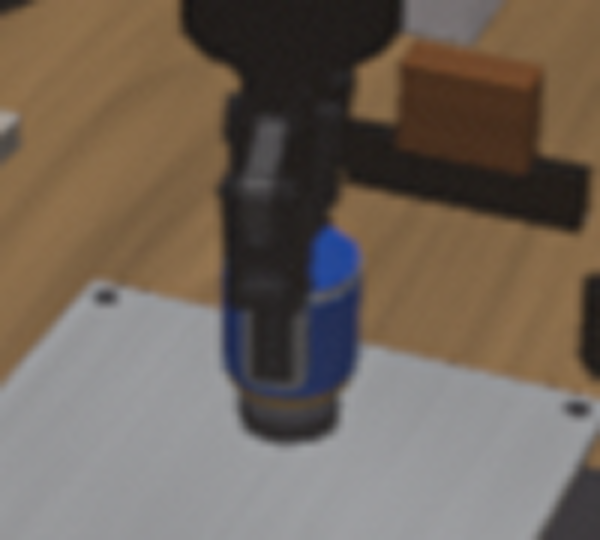

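View pics/c6b.png

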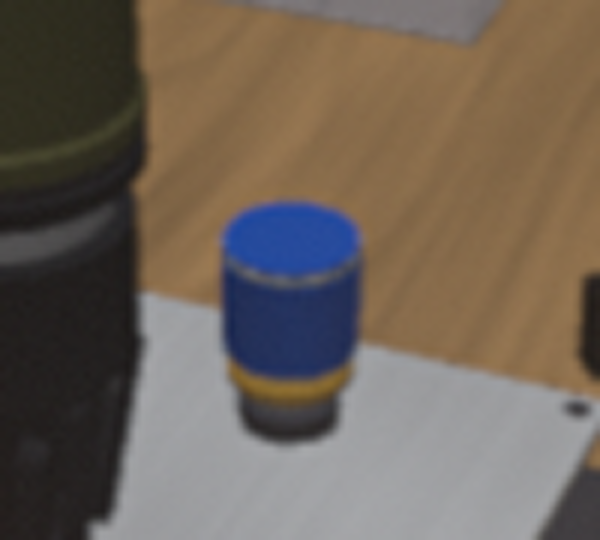

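The band is now largely covered and the collar's top is lower than in the earlier picture, so it has dropped over the pins. Pushing home against the spring.

Request:
jog_arm(commands=[[[0, 0, 0.002], [0, 0, 0], -1], [[0, 0, 0.002], [0, 0, 0], -1], [[0, 0, 0.001], [0, 0, 0], -1], [[0, 0, 0], [0, 0, 0], -1]])

```text
time_s: 22.55
tcp_pos: [531.6, -104.3, 89.0]
ee_rot: [0.0, 0.995, 0.095, 0.0]
wrist_force: [-1.4, 0.1, 4.8]
finger_gap: 46.6
```

```bash
python3 - <<'E'
from h import *
st()
E
```

```text
t 22.55 p [ 531.6 -104.3   89. ] yaw 0.1899 z [ 0. -0. -1.] F [-1.4  0.1  4.8] T [0.1  0.28 0.02] gap 46.6 q [ 0.26  0.56 -0.16  1.92  0.14  0.67 -1.37]
```

Spring force is rising as expected (4.8 N net). Pressing on towards the hard stop.

Request:
jog_arm(commands=[[[0, 0, 0.002], [0, 0, 0], -1], [[0, 0, 0.001], [0, 0, 0], -1], [[0, 0, 0.001], [0, 0, 0], -1], [[0, 0, 0], [0, 0, 0], -1]])

```text
time_s: 23.05
tcp_pos: [531.6, -104.4, 85.4]
ee_rot: [0.0, 0.996, 0.095, 0.0]
wrist_force: [-3.3, 0.2, 9.5]
finger_gap: 47.0
```

```bash
python3 - <<'E'
from h import *
st()
E
```

```text
t 23.05 p [ 531.6 -104.4   85.4] yaw 0.1897 z [ 0.001 -0.    -1.   ] F [-3.3  0.2  9.5] T [0.16 0.66 0.02] gap 47.0 q [ 0.26  0.56 -0.16  1.92  0.14  0.67 -1.37]
```

Request:
jog_arm(commands=[[[0, 0, 0.001], [0, 0, 0], -1], [[0, 0, 0.001], [0, 0, 0], -1], [[0, 0, 0], [0, 0, 0], -1]])

```text
time_s: 23.42
tcp_pos: [531.7, -104.3, 85.3]
ee_rot: [0.0, 0.996, 0.095, 0.001]
wrist_force: [-8.6, 0.9, 29.8]
finger_gap: 47.0
```

```bash
python3 - <<'E'
from h import *
st()
E
```

```text
t 23.425 p [ 531.7 -104.3   85.3] yaw 0.1897 z [ 0.002 -0.001 -1.   ] F [-8.6  0.9 29.8] T [ 0.44  1.9  -0.02] gap 47.0 q [ 0.25  0.56 -0.16  1.92  0.14  0.66 -1.37]
```

Hard stop at 85.3 mm, 15.8 mm below the start. Easing the excess force a little.

Request:
jog_arm(commands=[[[0, 0, -0.0008], [0, 0, 0], -1], [[0, 0, 0], [0, 0, 0], -1], [[0, 0, 0], [0, 0, 0], -1], [[0, 0, 0], [0, 0, 0], -1], [[0, 0, 0], [0, 0, 0], -1], [[0, 0, 0], [0, 0, 0], -1], [[0, 0, 0], [0, 0, 0], -1], [[0, 0, 0], [0, 0, 0], -1]])

```text
time_s: 24.42
tcp_pos: [531.7, -104.3, 85.4]
ee_rot: [0.0, 0.996, 0.095, 0.001]
wrist_force: [-7.1, -0.3, 22.3]
finger_gap: 46.7
```

```bash
python3 - <<'E'
from h import *
st(); snap('wrist','w14.png');s=snap('side','s14.png'); snap('top','t14.png'); crop('s14.png',200,150,460,380,3,'c14.png')
E
```

```text
t 24.425 p [ 531.7 -104.3   85.4] yaw 0.1897 z [ 0.001 -0.001 -1.   ] F [-7.1 -0.3 22.3] T [ 0.35  1.36 -0.02] gap 46.7 q [ 0.25  0.56 -0.16  1.92  0.14  0.66 -1.37]
```

View pics/c14.png

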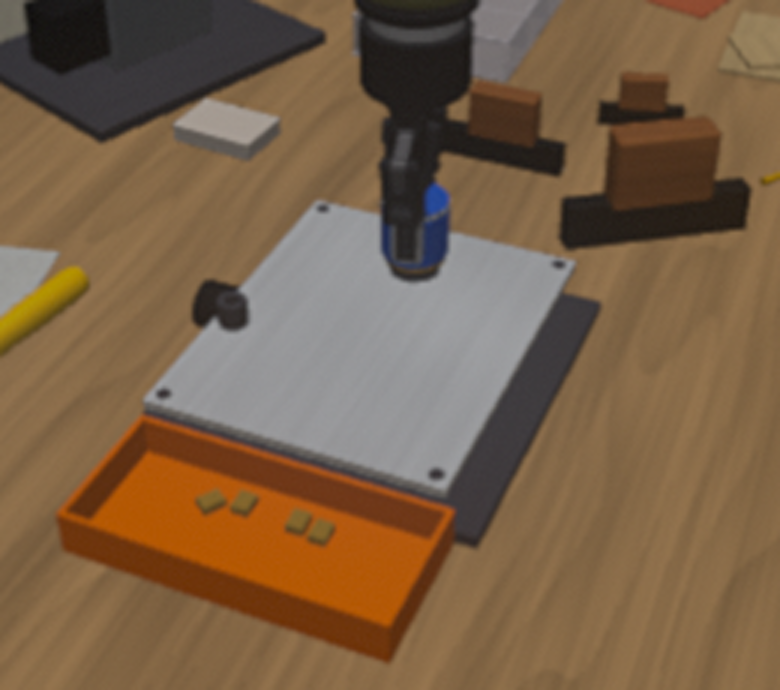

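View pics/t14.png

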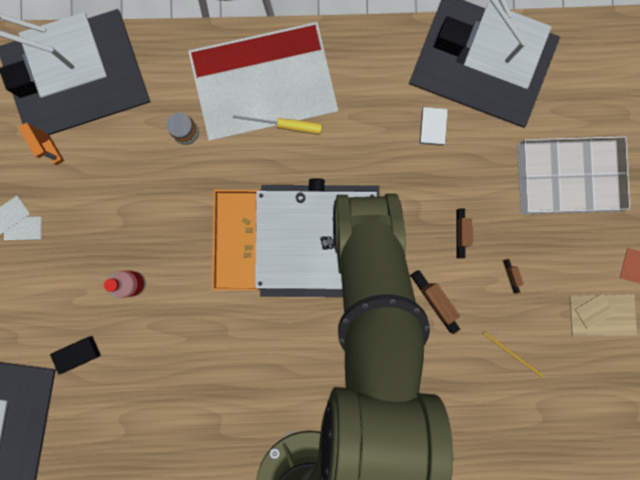

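View pics/w14.png

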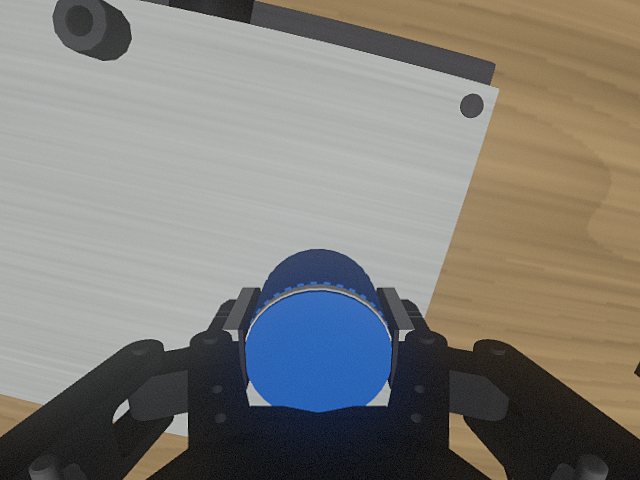

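Chips are in the tray, the scraper is standing, the bush and bottle are unmoved, and the collar is at the stop with a steady push and no slip in the grip. The collar rim sits at row 291, the same as when I gripped it. Handing in.

```bash
python3 - <<'E'
from h import *
bot.job_done(); st()
E
```

```text
the job is handed in; nothing more can be done
the job is handed in; nothing more can be done
```

The job is done and handed in at about 24.6 s. All four chips are in the tray, the scraper is back on the bench, and the arm is still holding the collar fully home.

- **Chips:** I used the middle scraper (measured about 108 mm) to wipe all four into the orange tray in one sweep. The fingers never touched them.
- **Scraper:** It stands upright on the bench to the right of the machine, about 33 mm from where it started.
- **Collar:** The keyways caught earlier than I expected, after about 14° of clockwise turn. I turned it on to about 23.5° to centre it and pushed it down. It stopped hard 15.8 mm below the start, against the 16 mm expected.
- **Last checks:** The push was steady at about 22 N and the collar had not slipped in the grip. The bush and bottle had not moved.

The force peaked at about 30 N at the hard stop before I eased it. There is a sideways force of about 7 N on the collar, probably from being about 1 mm off its axis. No check failed, and I saw no position reading taken after the hand-in.

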